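# Load a cake into the rack bay and snap its flap shut

### The job

Flip the rack bay's spring flap outward until it snaps open, set the green-wrapped cake from the table upright on the white paper disc in the middle of the bay, within the disc, then flip the flap back up so that it snaps shut. Keep the cake upright and set it down rather than dropping it, and do not displace the other cakes or things.

Things in the scene. Friction and masses are not known exactly. Their poses are not given: they have to be found in the camera images.
- cake: The cake to load: rigid cake, an upright cylinder 62 mm in diameter wrapped in green paper up to 62 mm, with a white domed icing top, 84 mm tall in all, about 0.22 kg. Origin: centre of its underside; z up. It stands on the table to the robot's left, at one of two places; the brown cake is at the other.
- bay: Rack bay fixed on the table, does not give when touched: wooden slatted deck, top 45 mm above the table, spanning x -115 to +105 mm and y -170 to +170 mm, open at the front (-x, towards the robot). A 16 mm high strip closes its back at x = +98 mm. Origin: on the table below the middle of the paper disc; x points to the bay's back, y to its left, z up. Its yaw varies.
- shelf_front (a point): Middle of the lower front edge of the slatted shelf over the bay's rear half: underside 220 mm and top 232 mm above the table, spanning x +1 to +87 mm of the bay and its full width, on 14 mm square posts at y = +-178 mm (x +8 and +95 mm), 245 mm tall. Same axes as the bay.
- slot (a point): Centre of the white paper disc (100 mm in diameter, flat) on the deck's top, 45 mm above the table; same axes as the bay. The cake belongs here, between the two blue cakes.
- flap (a joint): Angle (rad) of the flap. 0 = shut: standing, leaning 10 degrees inward (to the bay's back) on its stop, as at the start. It grows as the flap tips outward, to -x; 1.05 = open: leaning 50 degrees outward on its stop. An over-centre spring drives it to the nearer stop; snap point about 0.52. It resists with 0.25 Nm at the stops (3 N at the free edge), falling to nothing at the snap point.
- flap_hinge (a point): Middle of the flap's hinge line, which runs along the bay's y at x = -90 mm, 49 mm above the table. Same axes as the bay. The flap is an aluminium plate 310 mm wide (along y), 80 mm from hinge to free edge, 6 mm thick, with an orange strip along its free edge.
- flap_edge (a point): Middle of the flap's free edge (orange strip), 80 mm from the hinge line; 128 mm above the table when shut, 100 mm when open.
- left_cake: Bystander: rigid cake, an upright cylinder 62 mm in diameter wrapped in blue paper up to 62 mm, with a white domed icing top, 84 mm tall in all, about 0.22 kg. Origin: centre of its underside; z up. It stands on the bay's deck at about y = +120 mm of the bay.
- right_cake: Bystander: rigid cake, an upright cylinder 62 mm in diameter wrapped in blue paper up to 62 mm, with a white domed icing top, 84 mm tall in all, about 0.22 kg. Origin: centre of its underside; z up. It stands on the bay's deck at about y = -120 mm of the bay.
- brown_cake: Bystander: rigid cake, an upright cylinder 62 mm in diameter wrapped in brown paper up to 62 mm, with a white domed icing top, 84 mm tall in all, about 0.22 kg. Origin: centre of its underside; z up. It stands on the table to the robot's left.
- small_cake: Bystander: small brown-wrapped cake, 52 mm in diameter, 70 mm tall, on the table to the robot's right. Origin: centre of its underside.
- sprinkle_jar: Bystander: yellow jar with red cap, 60 mm in diameter, 100 mm tall, on the table to the right. Origin: centre of its underside.
- bowl: Bystander: steel bowl, 100 mm in diameter, 50 mm tall, on the table at the far left. Origin: centre of its underside.
- spatula: Bystander: spatula lying on the table to the right, near the robot.
Not all that is in view belongs to the job. What is shaped like the cake but purple or turquoise is not meant.

How it is judged:
By the outcome, as a careful person would: the job done as asked, in the order asked, and still so for the second after the job is handed in, with the robot touching nothing.
It also fails if it takes over 72 s, if anything falls off the work surface, if the arm or the gripper's body presses on something with over 40 N, if the wrist force passes 120 N, or if a joint passes its speed limit or range.

### The arm

A 7-joint arm with a two-finger parallel gripper is mounted at the origin on the work surface. World frame = base frame: x ahead of the robot, y to its left, z up, the work surface at z = 0. Lengths are in m, angles in degrees, forces in N, time in s.
With the tool pointing down it reaches from about 0.35 to 0.775 m from the base axis. Payload 3.1 kg.
Tool frame: the origin (TCP) lies on the centre line of the jaws, within the pads' length; the fingertips stand 17 mm ahead of it and the grasp point (between the pads) lies 2 mm behind it (robot.tip_reach is the distance from the TCP to the fingertips, in m); z points along the fingers, y is the direction in which the jaws open and shut (so a half turn about z gives the same grasp; the last joint's range is limited). The gripper opens to 85 mm and grips with 20 to 120 N. Pads are 22 mm wide; open, the fingers measure 114 mm over their backs; the gripper's body (76 mm by 85 mm) begins 54 mm behind the grasp point. The pads swing forward as they close: fully open they stand 13 mm farther back than shut.
Start: joints at [-79.28, 17.813, 0.802, 86.603, -0.252, 75.585, -1.558], TCP at [0.125, 0.536, 0.248] pointing down, gripper open.
Joint ranges: [-154.91, 154.91], [-16.99, 109.72], [-72.82, 74.43], [7.12, 147.25], [-82.49, 262.49], [11.32, 116.49], [-174.64, 174.64]. Speed limits (degrees/s): [159.86, 159.86, 180, 180, 180, 180, 180].

### API

Orientations are given as [roll, pitch, yaw] about the fixed x, y, z axes, in that order (R = Rz(yaw) Ry(pitch) Rx(roll)).
In Python, from station import robot, fingers, vision, workorder, recognise gives the robot as it stands. Calls block until the motion is done:
- robot.move_to(position, orientation): joint-space move of the TCP to a pose.
- robot.line_to(position, orientation=None, velocity=0.15, f_stop=None): straight line of the TCP; orientation=None keeps the orientation; velocity is the mean speed in m/s. With f_stop (N) it stops when the force on the tool has changed by that much, and returns True; else False.
- robot.move_j(angles): joint-space move.
- fingers.gripper_to(opening, force=None): opening from 0.0 (shut) to 1.0 (fully open); force is the grip in N (None keeps the last); returns when the fingers have stopped.
- robot.pause(seconds).
- robot.inverse_kinematics(position, orientation): joint angles nearest the present ones, or None.
- vision.grab_frame(name): name is "side" or "top" or "wrist"; returns the picture (400x640x3 uint8, red, green, blue); there is no depth.
- vision.calibration(name): a dict with "mtx" (3x3 intrinsics, pixels), "extrinsics" (4x4, takes a point from world to camera coordinates); the wrist camera has in their place "T_tool_cam" (4x4, takes a point from camera to tool coordinates, whose origin is the TCP and whose axes are the flange's). Camera axes: x right, y up, looking along -z (the intrinsics and any distortion apply to the point x, -y, -z); pixel columns grow to the right and rows downward; lengths in m; the calibration is good to about 2 mm. The wrist camera is an equidistant fisheye: a pixel r from the principal point sees the ray r / f radians off the axis. A picture is of the moment at which its call begins: read the wrist's pose just before it. calibration takes no time and is no camera call.
A pose or a line that the arm cannot do raises robot.PlanningError and nothing moves.
- workorder.close_job(): hands the job in, once; it reports no verdict.
Trained networks look in the newest picture that a camera, given by its name, has taken for a name from the list of things; names that differ only in an ending like _2 or _b are one class to them, and where a whole thing is asked for, a point or a joint stands for the part that bears it (a point fixed in the world has none). Each returns a list of dicts, best first, with "p" (0 to 1); they miss things now and then, are a little off and sometimes report something else, mostly with a low value. They report only what shows in the picture. A call takes as long as a camera call. They do not tell look-alikes from the thing itself.
- recognise(label, camera): "rect" ([centre column, centre row, width, height] in pixels, round what is visible of it).
Readings, each from a call of its own:
- robot.current_time_s(): time.
- robot.current_joint_positions(): joint angles.
- robot.current_dq(): joint speeds.
- robot.current_joint_torque(): joint torques, N m.
- robot.current_tool_pos(): TCP position.
- robot.current_eef_rot(): TCP orientation.
- robot.current_contact_force(): force on the tool from outside, world axes, zero at the start.
- robot.current_torque(): the same for the moment, N m.
- robot.current_finger_gap(): opening from 0.0 (shut) to 1.0 (fully open).
Only numpy, scipy, OpenCV 4.12 (cv2) and the standard library are available. Lean on these libraries where they do the work, as an engineer would, in place of code of your own. Each camera call takes 0.05 s, during which the arm holds its last target.

## Working session

There is one attempt and no reset: what is moved stays moved. The work goes in short steps, each a Python script; the robot and the scene stay as the last script left them, time stands still between calls to the robot, and variables do not carry over. Pictures are saved under pics/ and viewed, and the job is handed in when it is done.

```bash
mkdir -p pics; ls; python3 - <<'E'
from station import robot, fingers, vision, workorder, recognise
import cv2, numpy as np
np.set_printoptions(precision=4,suppress=True)
print(robot.current_time_s(), robot.current_tool_pos(), robot.current_eef_rot(), robot.current_finger_gap())
for n in ("side","top","wrist"):
    im=vision.grab_frame(n); cv2.imwrite(f"pics/a_{n}.png",im[:,:,::-1]); print(n,vision.calibration(n))
E
```

```text
pics
0.0 [0.1246 0.535  0.2472] [-179.8656    0.0055  166.8947] 0.9996511989322924
side {'mtx': array([[398.5921,   0.    , 315.6578],
       [  0.    , 398.5921, 201.6289],
       [  0.    ,   0.    ,   1.    ]]), 'extrinsics': array([[ 0.7184, -0.6956, -0.0039, -0.3591],
       [ 0.5108,  0.5236,  0.6819, -0.3609],
       [-0.4723, -0.4918,  0.7315, -1.133 ],
       [ 0.    ,  0.    ,  0.    ,  1.    ]])}
top {'mtx': array([[370.5662,   0.    , 316.9967],
       [  0.    , 370.5662, 196.6234],
       [  0.    ,   0.    ,   1.    ]]), 'extrinsics': array([[-0.0012, -0.9999,  0.0122, -0.0047],
       [ 0.9853,  0.0009,  0.1709, -0.519 ],
       [-0.1709,  0.0122,  0.9852, -1.2303],
       [ 0.    ,  0.    ,  0.    ,  1.    ]])}
wrist {'mtx': array([[309.7069,   0.    , 314.9429],
       [  0.    , 309.7069, 202.0716],
       [  0.    ,   0.    ,   1.    ]]), 'T_tool_cam': array([[-0.    ,  0.9566,  0.2915,  0.0744],
       [ 1.    , -0.0001,  0.0003,  0.0001],
       [ 0.0003,  0.2915, -0.9566, -0.1251],
       [ 0.    ,  0.    ,  0.    ,  1.    ]])}
```

View pics/a_side.png

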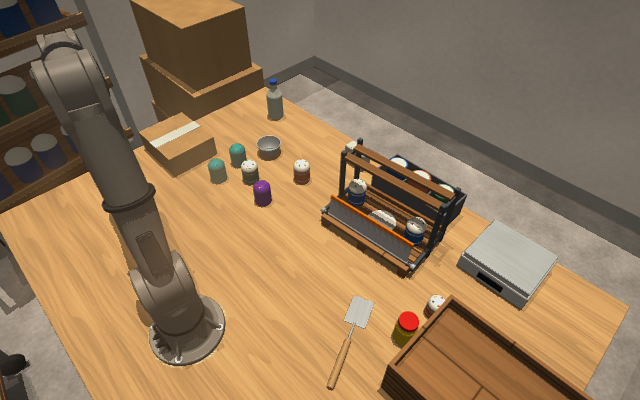

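View pics/a_top.png

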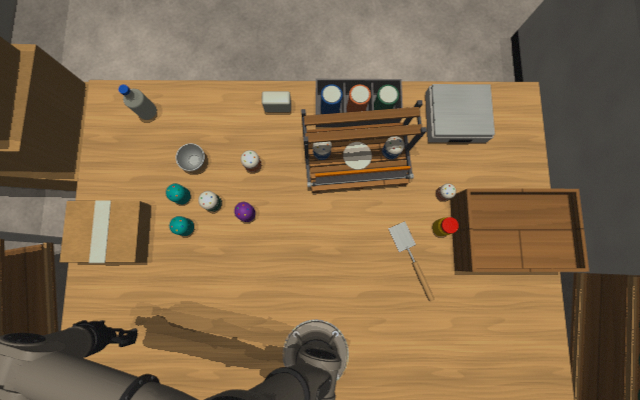

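View pics/a_wrist.png

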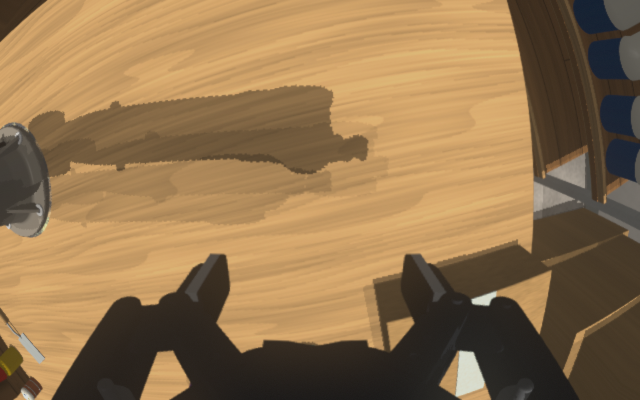

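```bash
cat > h.py <<'E'
from station import robot, fingers, vision, workorder, recognise
import cv2, numpy as np
np.set_printoptions(precision=4,suppress=True)
def proj(n,P):
    c=vision.calibration(n);E=c['extrinsics'];p=E[:3,:3]@np.asarray(P,float)+E[:3,3]
    q=c['mtx']@np.array([p[0],-p[1],-p[2]]);return q[:2]/q[2]
def ray(n,uv):
    c=vision.calibration(n);E=c['extrinsics'];K=c['mtx']
    d=np.linalg.inv(K)@np.array([uv[0],uv[1],1.]);d=np.array([d[0],-d[1],-d[2]])
    R=E[:3,:3];return -R.T@E[:3,3],R.T@d
def atz(n,uv,z):
    o,d=ray(n,uv);return o+d*(z-o[2])/d[2]
E
python3 - <<'E'
import cv2
t=cv2.imread('pics/a_top.png');s=cv2.imread('pics/a_side.png')
a=cv2.resize(t[130:250,140:300],None,fx=5,fy=5,interpolation=cv2.INTER_CUBIC);cv2.imwrite('pics/z1.png',a)
a=cv2.resize(t[80:200,280:440],None,fx=5,fy=5,interpolation=cv2.INTER_CUBIC);cv2.imwrite('pics/z2.png',a)
a=cv2.resize(s[120:220,190:330],None,fx=5.7,fy=5.7,interpolation=cv2.INTER_CUBIC);cv2.imwrite('pics/z3.png',a)
a=cv2.resize(s[130:280,310:480],None,fx=4,fy=4,interpolation=cv2.INTER_CUBIC);cv2.imwrite('pics/z4.png',a)
E
```

```text
(no output)
```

View pics/z1.png

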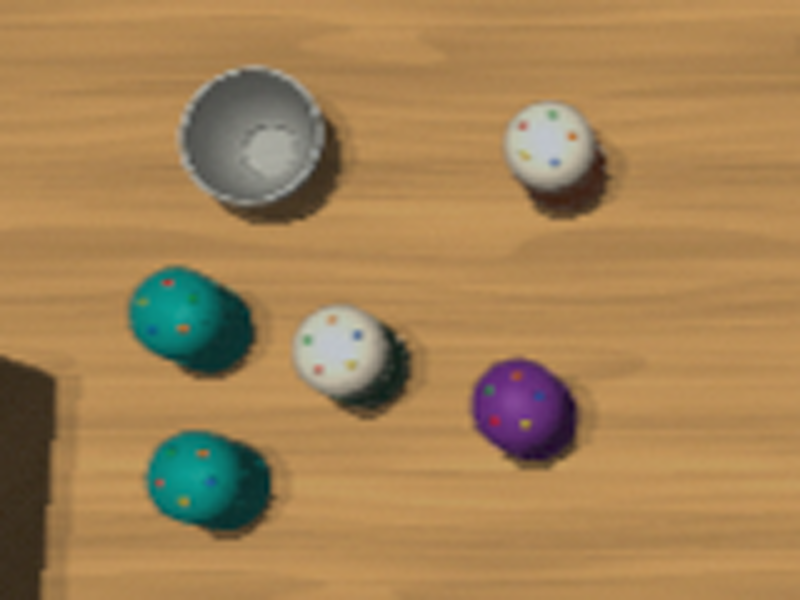

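View pics/z2.png

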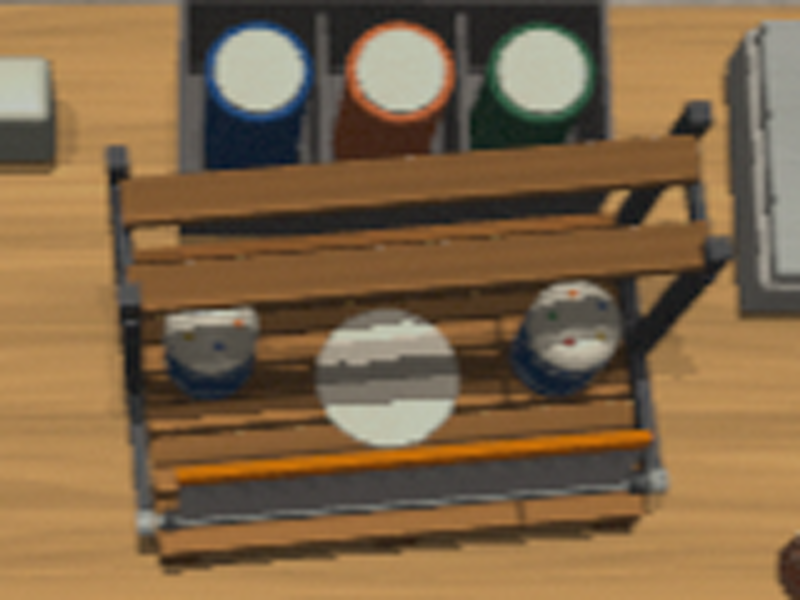

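View pics/z3.png

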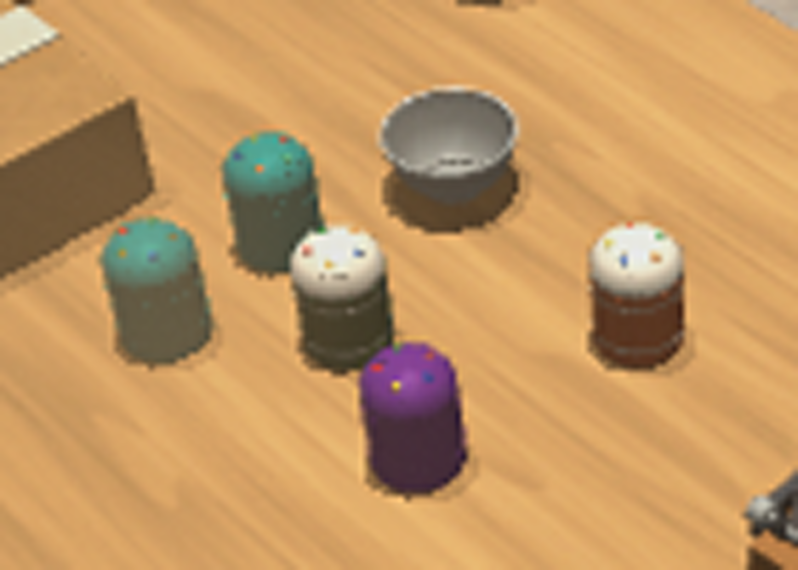

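View pics/z4.png

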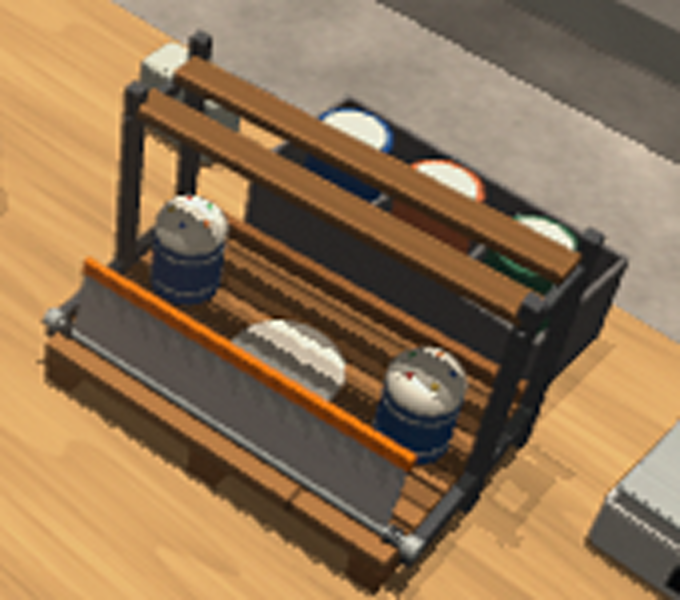

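```bash
cat > m.py <<'E'
from h import *
T=lambda n,x,y,z:atz(n,dict(z1=(140+x/5,130+y/5),z2=(280+x/5,80+y/5),z3=(190+x/5.7,120+y/5.7),z4=(310+x/4,130+y/4))[n2],z)
def t(n2,x,y,z):
    uv=dict(z1=(140+x/5-.4,130+y/5-.4),z2=(280+x/5-.4,80+y/5-.4),z3=(190+x/5.7-.4,120+y/5.7-.4),z4=(310+x/4-.4,130+y/4-.4))[n2]
    return atz('top' if n2 in('z1','z2') else 'side',uv,z)
print('disc top',t('z2',388,377,.045))
a,b=t('z2',175,475,.128),t('z2',652,437,.128)
print('edge',a,b,np.linalg.norm(a-b),(a+b)/2,np.degrees(np.arctan2(*(a-b)[:2])))
print('shelf front low edge L/R',t('z2',135,304,.22),t('z2',705,266,.22))
a,b=t('z4',88,262,.128),t('z4',414,463,.128)
print('edge side',a,b,np.linalg.norm(a-b),(a+b)/2,np.degrees(np.arctan2(*(a-b)[:2])))
for n,x,y in [('cake',340,350),('turq1',176,314),('turq2',195,478),('purple',519,403),('brown',549,147)]: print(n,t('z1',x,y,.062))
for n,x,y in [('cake',338,265),('brown',636,260),('turq1',269,172),('turq2',150,258),('purple',410,385)]: print(n,'side',t('z3',x,y,.062))
for n in('cake','brown_cake','slot','flap','left_cake','right_cake'):
  for c in('top','side'): print(n,c,[(r['rect'],r['p']) for r in recognise(n,c)][:4])
E
python3 m.py
```

```text
disc top [ 0.6675 -0.1462  0.045 ]
edge [0.5771 0.0039 0.128 ] [ 0.6031 -0.3079  0.128 ] 0.3128481871843838 [ 0.5901 -0.152   0.128 ] -4.764862784005133
shelf front low edge L/R [0.662  0.0287 0.22  ] [ 0.6873 -0.3202  0.22  ]
edge side [0.5756 0.0021 0.128 ] [ 0.6004 -0.3085  0.128 ] 0.31155860889413306 [ 0.588  -0.1532  0.128 ] -4.562104521880988
cake [0.5055 0.3648 0.062 ]
turq1 [0.5301 0.4766 0.062 ]
turq2 [0.4189 0.4569 0.062 ]
purple [0.4694 0.243  0.062 ]
brown [0.6474 0.2282 0.062 ]
cake side [0.5072 0.3708 0.062 ]
brown side [0.6523 0.236  0.062 ]
turq1 side [0.532 0.481 0.062]
turq2 side [0.4217 0.464  0.062 ]
purple side [0.4705 0.249  0.062 ]
cake top [([208.8, 203.8, 28.7, 20.9], 0.9), ([180.7, 224.6, 23.8, 19.2], 0.83), ([177.6, 193.2, 25.2, 19.7], 0.73), ([243.6, 213.6, 21.5, 19.7], 0.56)]
cake side [([218.4, 172.0, 17.9, 21.4], 0.93), ([237.5, 155.0, 14.6, 24.6], 0.79), ([261.1, 192.3, 19.6, 27.5], 0.65), ([249.8, 172.3, 18.4, 27.4], 0.59)]
brown_cake top [([250.4, 159.8, 23.5, 22.2], 0.64), ([364.6, 148.3, 125.9, 91.5], 0.41)]
brown_cake side [([301.7, 172.2, 17.6, 27.3], 0.78), ([390.5, 206.1, 144.3, 136.8], 0.68)]
slot top [([361.9, 146.8, 132.5, 94.0], 0.58)]
slot side [([390.0, 209.5, 139.2, 144.3], 0.64), ([432.3, 303.1, 18.8, 25.2], 0.34)]
flap top [([360.4, 176.9, 97.5, 19.8], 0.66), ([365.2, 144.4, 127.7, 94.0], 0.54)]
flap side [([369.8, 231.6, 92.1, 69.0], 0.59), ([271.9, 145.6, 19.3, 19.7], 0.4)]
left_cake top [([323.2, 151.4, 17.0, 19.3], 0.64)]
left_cake side [([359.9, 192.8, 19.1, 23.9], 0.57)]
right_cake top [([392.8, 147.6, 25.5, 27.9], 0.93), ([364.4, 147.8, 124.4, 92.1], 0.52)]
right_cake side [([414.5, 232.4, 25.7, 29.1], 0.88)]
```

```bash
cat > fit.py <<'E'
from h import *
from scipy.optimize import least_squares
th=np.linspace(0,2*np.pi,60)
dome=np.array([[31*np.cos(t)*np.cos(e),31*np.sin(t)*np.cos(e),62+22*np.sin(e)] for t in th for e in np.linspace(0,np.pi/2,12)])/1e3
body=np.vstack([dome]+[np.c_[.031*np.cos(th),.031*np.sin(th),0*th+z] for z in (0,.03)])
def bb(n,pts,x,y):
    p=np.array([proj(n,q+[x,y,0]) for q in pts]);return np.r_[p.min(0),p.max(0)]
def fit(box1,box3):
    b1=np.array(box1)/5-.4+np.array([140,130]*2); b3=None if box3 is None else np.array(box3)/5.7-.4+np.array([190,120]*2)
    f1=lambda v:bb('top',dome,*v)-b1
    f3=lambda v:bb('side',body,*v)-b3
    s1=least_squares(f1,[.5,.37]);s3=least_squares(f3,[.5,.37])
    print('top',s1.x,s1.fun,'side',s3.x,s3.fun)
fit([293,305,389,397],[291,226,391,371])
fit([505,101,595,191],[588,222,685,368])
print(robot.tip_reach)
bay=np.array([.666,-.1462]);c,s=np.cos(np.radians(4.7)),np.sin(np.radians(4.7))
W=lambda x,y,z:[bay[0]+c*x-s*y,bay[1]+s*x+c*y,z]
def tryik(n,p,o):
    q=robot.inverse_kinematics(p,o); print(n,np.round(p,3),o,None if q is None else np.round(q,1))
for a in(35,40,45,50,60):
    tryik('pick',[.506,.367,.04],[180,-(90-a),14]);tryik('pickup',[.506,.367,.14],[180,-(90-a),14])
    tryik('place',W(0,0,.09),[180,-(90-a),4.7]); tryik('pre',W(-.15,0,.15),[180,-(90-a),4.7])
    tryik('close',W(-.155-.013,0,.065+.011),[180,-(90-a),4.7])
for a in (60,70): tryik('flap',W(-.045,0,.115),[180,-(90-a),4.7])
E
python3 fit.py
```

```text
Traceback (most recent call last):
  File "fit.py", line 14, in <module>
    fit([293,305,389,397],[291,226,391,371])
    ~~~^^^^^^^^^^^^^^^^^^^^^^^^^^^^^^^^^^^^^
  File "fit.py", line 12, in fit
    s1=least_squares(f1,[.5,.37]);s3=least_squares(f3,[.5,.37])
  File "fit.py", line 10, in <lambda>
    f1=lambda v:bb('top',dome,*v)-b1
                ~~^^^^^^^^^^^^^^^
  File "fit.py", line 7, in bb
    p=np.array([proj(n,q+[x,y,0]) for q in pts]);return np.r_[p.min(0),p.max(0)]
                ~~~~^^^^^^^^^^^^^
  File "h.py", line 5, in proj
    c=vision.calibration(n);E=c['extrinsics'];p=E[:3,:3]@np.asarray(P,float)+E[:3,3]
ValueError: time passes only in moves, steps and waits
```

```bash
python3 - <<'E'
s=open('h.py').read().replace("def proj","_C={n:vision.calibration(n) for n in('top','side','wrist')}\ndef cal(n): return _C[n]\ndef proj",1).replace("c=vision.calibration(n)","c=cal(n)")
open('h.py','w').write(s)
E
python3 fit.py; python3 -c "
from h import *; print(robot.current_time_s())"
```

```text
top [0.5048 0.3637] [ 0.2845  0.1069 -0.2857 -0.1029] side [0.5041 0.3688] [-0.3696  0.5072  0.3825 -0.4997]
top [0.6479 0.2274] [-0.0525  0.212   0.0526 -0.2094] side [0.6487 0.2323] [ 0.1914  0.6155 -0.1971 -0.578 ]
0.017
pick [0.506 0.367 0.04 ] [180, -55, 14] [-21.   42.2 -41.1 129.4 125.9  63.4 124.3]
pickup [0.506 0.367 0.14 ] [180, -55, 14] [-82.2  21.7  32.2 130.1 118.9  25.7 115.3]
place [ 0.666 -0.146  0.09 ] [180, -55, 4.7] [ 68.6  48.  -61.5 122.7 158.1  22.  155.4]
pre [ 0.517 -0.158  0.15 ] [180, -55, 4.7] [ 89.   22.  -61.4 138.1 227.6  19.4  80.4]
close [ 0.499 -0.16   0.076] [180, -55, 4.7] [ 89.   41.8 -62.  142.  191.3  24.8 130.8]
pick [0.506 0.367 0.04 ] [180, -50, 14] [-36.3  32.8 -20.1 127.9 121.   44.2 121.2]
pickup [0.506 0.367 0.14 ] [180, -50, 14] [-88.7  21.7  42.5 127.4 106.9  15.6 128.3]
place [ 0.666 -0.146  0.09 ] [180, -50, 4.7] [ 60.4  38.5 -50.9 120.  162.1  13.  142.5]
pre [ 0.517 -0.158  0.15 ] [180, -50, 4.7] [ 87.8  18.2 -61.6 135.1 246.   13.6  58.1]
close [ 0.499 -0.16   0.076] [180, -50, 4.7] [ 86.6  35.6 -61.6 139.8 188.9  17.7 126.6]
pick [
[... 768 characters left out ...]
6   0.076] [180, -40, 4.7] [ 57.6  17.8 -31.1 134.6 253.7  13.2  48. ]
pick [0.506 0.367 0.04 ] [180, -30, 14] [ -76.3   31.5   38.9  116.8  -18.1   12.  -105.4]
pickup [0.506 0.367 0.14 ] [180, -30, 14] [ -68.    18.4   26.6  112.    15.    26.  -132.4]
place [ 0.666 -0.146  0.09 ] [180, -30, 4.7] [  1.9  27.1  18.5 106.8 -47.   26.  -29.8]
pre [ 0.517 -0.158  0.15 ] [180, -30, 4.7] [-38.7  17.3  74.2 123.9 -58.8  40.3 -10.9]
close [ 0.499 -0.16   0.076] [180, -30, 4.7] [-11.4  17.2  43.  129.7 -71.   28.8   4.2]
flap [ 0.621 -0.15   0.115] [180, -30, 4.7] [  1.2  21.   20.8 111.9 -45.1  27.1 -29.3]
flap [ 0.621 -0.15   0.115] [180, -20, 4.7] [-13.5  27.   39.  103.4 -38.5  42.2 -39.5]
0.75
```

```bash
cat >> h.py <<'E'
bay=np.array([.666,-.1462]);YAW=4.7;c_,s_=np.cos(np.radians(YAW)),np.sin(np.radians(YAW))
def W(x,y,z): return [bay[0]+c_*x-s_*y,bay[1]+s_*x+c_*y,z]
def ori(a,yaw): 
    return [180,90-a,yaw-180]
E
cat > ik.py <<'E'
from h import *
def tryik(n,p,o):
    q=robot.inverse_kinematics(p,o); print(n,np.round(p,3),o,None if q is None else np.round(q,1))
for a in(50,55,60,65):
    for y in (14,25): tryik('pick',[.505,.366,.04],ori(a,y));tryik('pickup',[.505,.366,.16],ori(a,y))
    tryik('place',W(0,0,.09),ori(a,4.7)); tryik('pre',W(-.13,0,.16),ori(a,4.7))
    tryik('close',W(-.17,0,.09),ori(a,4.7))
    tryik('flap',W(-.045,0,.115),ori(a,4.7))
    tryik('flapend',W(-.12,0,.115),ori(a,4.7))
E
python3 ik.py
```

```text
pick [0.505 0.366 0.04 ] [180, 40, -166] [-67.4  28.7  21.9 123.7 106.6  13.  -50.4]
pickup [0.505 0.366 0.16 ] [180, 40, -166] [-66.2  14.4  19.3 118.9  52.7  21.4   9.6]
pick [0.505 0.366 0.04 ] [180, 40, -155] [  3.5  44.1 -61.8 124.1 111.6  47.2 -19.2]
pickup [0.505 0.366 0.16 ] [180, 40, -155] [-59.6  12.4  17.3 121.4  44.8  11.9  29.9]
place [ 0.666 -0.146  0.09 ] [180, 40, -175.3] [ 63.8  42.5 -62.3 112.9  82.9  19.7  41.9]
pre [ 0.536 -0.157  0.16 ] [180, 40, -175.3] [ 79.   14.9 -58.7 125.5 -29.   12.6 146.5]
close [ 0.497 -0.16   0.09 ] [180, 40, -175.3] [ -28.9   29.3   73.2  136.9  261.8   51.2 -149.6]
flap [ 0.621 -0.15   0.115] [180, 40, -175.3] [ 69.   34.3 -62.3 117.9  69.2  14.2  52.7]
flapend [ 0.546 -0.156  0.115] [180, 40, -175.3] [  34.2   13.7   -9.6  128.2  -81.4   16.9 -164.1]
pick [0.505 0.366 0.04 ] [180, 35, -166] [-57.3  26.9  11.7 120.   74.6  14.1 -14.8]
pickup [0.505 0.366 0.16 ] [180, 35, -166] [-60.8  14.7  15.3 114.8  35.8  25.1  27.7]
pick [0.505 0.366 0.04 ] [180, 35, -155] [-35.2  25.9  -9.6 121.6  94.9  14.3 -18.4]
pickup [0.505 0.366 0.16 ] [180
[... 1412 characters left out ...]
5 0.366 0.16 ] [180, 25, -166] [-53.2  17.1  10.8 106.1  15.2  36.   49.9]
pick [0.505 0.366 0.04 ] [180, 25, -155] [-45.7  26.3   5.6 113.6  15.3  16.7  60. ]
pickup [0.505 0.366 0.16 ] [180, 25, -155] [-48.1  15.9   8.2 107.5   8.   32.8  68.5]
place [ 0.666 -0.146  0.09 ] [180, 25, -175.3] [ -2.7  28.9  24.  102.4 -39.2  32.7 141. ]
pre [ 0.536 -0.157  0.16 ] [180, 25, -175.3] [ 39.   11.1 -20.1 114.4 -11.8  32.8 123.3]
close [ 0.497 -0.16   0.09 ] [180, 25, -175.3] [ 50.2  15.2 -30.2 123.3  -9.7  21.3 125.5]
flap [ 0.621 -0.15   0.115] [180, 25, -175.3] [ -8.3  23.8  32.2 107.8 -41.4  34.9 144.9]
flapend [ 0.546 -0.156  0.115] [180, 25, -175.3] [-22.8  20.6  52.9 118.2 -51.6  37.3 158.9]
```

```bash
cat > s1.py <<'E'
from h import *
O=ori(65,YAW)
fingers.gripper_to(0.0,force=40)
robot.move_to(W(-.16,0,.34),O)
print(robot.current_time_s(),robot.current_tool_pos(),robot.current_eef_rot(),robot.current_joint_positions())
robot.line_to(W(-.043,0,.24),O,velocity=.2)
robot.line_to(W(-.043,0,.112),O,velocity=.15,f_stop=8)
print(robot.current_time_s(),robot.current_tool_pos(),robot.current_contact_force())
for n in('side','top'): cv2.imwrite(f'pics/b_{n}.png',vision.grab_frame(n)[:,:,::-1])
E
python3 s1.py; python3 -c "
import cv2
s=cv2.imread('pics/b_side.png');cv2.imwrite('pics/b1.png',cv2.resize(s[100:290,270:490],None,fx=3,fy=3,interpolation=2))"
```

```text
4.325 [ 0.5069 -0.1582  0.3399] [-179.995    24.9807 -175.1883] [-31.1809  -5.266   50.7812 102.3759  -7.3381  58.3865 117.7156]
6.2417 [ 0.6239 -0.1502  0.1133] [-0.0168  0.0468 -0.8486]
```

View pics/b1.png

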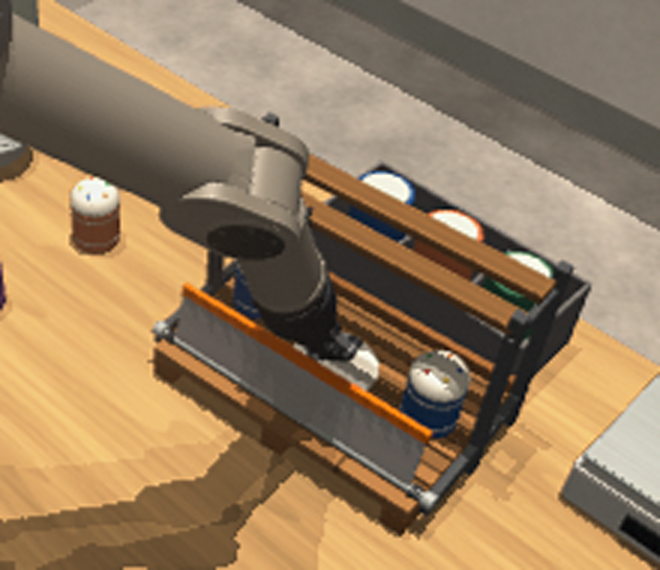

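Gripper is behind the orange edge with no contact (force ≈0). Pull outward.

```bash
cat > s2.py <<'E'
from h import *
O=ori(65,YAW)
for x in(-.07,-.095,-.12):
    r=robot.line_to(W(x,0,.113),O,velocity=.08,f_stop=25)
    print(r,robot.current_tool_pos(),robot.current_contact_force())
robot.line_to(W(-.12,0,.24),O,velocity=.2)
robot.move_to(W(-.16,.1,.32),O)
print(robot.current_time_s(),robot.current_contact_force())
for n in('side','top'): cv2.imwrite(f'pics/c_{n}.png',vision.grab_frame(n)[:,:,::-1])
E
python3 s2.py; python3 -c "
import cv2,numpy as np
s=cv2.imread('pics/c_side.png');t=cv2.imread('pics/c_top.png')
cv2.imwrite('pics/c1.png',np.hstack([cv2.resize(x,None,fx=2,fy=2.5,interpolation=2) for x in (s[90:290,290:480],t[80:280,270:460])]))"
```

```text
False [ 0.5974 -0.1519  0.1144] [1.6119 1.4494 3.9432]
False [ 0.5703 -0.1541  0.1122] [ 0.899  -0.6261 -0.062 ]
False [ 0.5465 -0.156   0.1132] [-0.7378 -0.087  -0.1156]
9.2417 [-0.5542 -0.3793 -1.447 ]
```

View pics/c1.png

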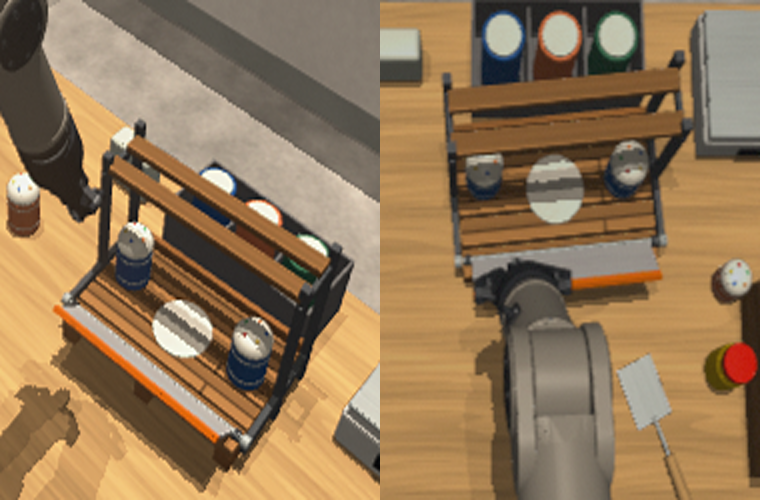

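Flap is open (orange edge in front and low in both views). Re-measure disc, then pick.

```bash
cat > s3.py <<'E'
from h import *
print('disc side',atz('side',(380.6,220.4),.045),'top',atz('top',(357.1,154.8),.045))
O=ori(60,14)
C=np.array([.5045,.3660])
fingers.gripper_to(1.0)
robot.move_to([C[0]-.03,C[1],.26],O)
robot.line_to([C[0],C[1],.17],O,velocity=.2)
p=robot.current_tool_pos();r=robot.current_eef_rot()
for n in('wrist','side','top'): cv2.imwrite(f'pics/d_{n}.png',vision.grab_frame(n)[:,:,::-1])
print(robot.current_time_s(),p,r,robot.current_joint_positions())
E
python3 s3.py;python3 -c "
import cv2,numpy as np
s=cv2.imread('pics/d_side.png');t=cv2.imread('pics/d_top.png')
cv2.imwrite('pics/d1.png',np.hstack([cv2.resize(x,None,fx=2.5,fy=2.5,interpolation=2) for x in (s[90:290,190:340],t[100:300,150:300])]))"
```

```text
disc side [ 0.6679 -0.1419  0.045 ] top [ 0.6682 -0.1459  0.045 ]
12.4833 [0.5052 0.3662 0.1711] [ 179.9455   30.0913 -166.0573] [-47.2571  14.6722   1.3715 109.4737  28.5152  32.8269  36.9788]
```

View pics/d_wrist.png

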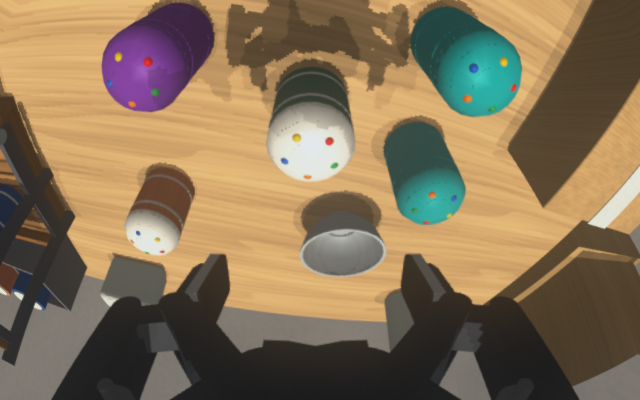

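View pics/d1.png

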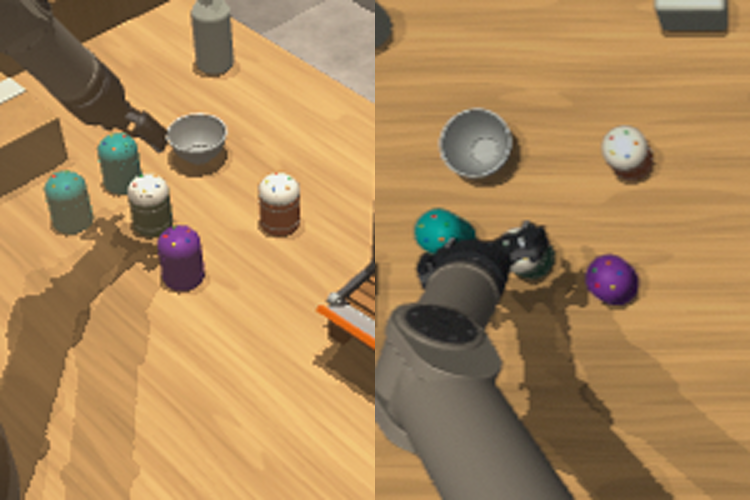

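```bash
cat > wf.py <<'E'
from h import *
from scipy.optimize import least_squares
from scipy.spatial.transform import Rotation as Ro
th=np.linspace(0,2*np.pi,60)
dome=np.array([[31*np.cos(t)*np.cos(e),31*np.sin(t)*np.cos(e),62+22*np.sin(e)] for t in th for e in np.linspace(0,np.pi/2,12)])/1e3
body=np.vstack([dome]+[np.c_[.031*np.cos(th),.031*np.sin(th),0*th+z] for z in (0,.03)])
def wproj(P,p,r):
    c=cal('wrist');R=Ro.from_euler('xyz',r,degrees=True).as_matrix()
    t=(np.atleast_2d(P)-p)@R; T=c['T_tool_cam']; q=(t-T[:3,3])@T[:3,:3]
    v=np.c_[q[:,0],-q[:,1],-q[:,2]]; rr=np.hypot(v[:,0],v[:,1]);an=np.arctan2(rr,v[:,2]);K=c['mtx']
    return np.c_[K[0,2]+K[0,0]*an*v[:,0]/rr,K[1,2]+K[1,1]*an*v[:,1]/rr]
if __name__=='__main__':
    p=np.array([0.5052,0.3662,0.1711]);r=[179.9455,30.0913,-166.0573]
    def f(v):
        q=wproj(body+[v[0],v[1],0],p,r);return np.r_[q.min(0),q.max(0)]-[267,61,355.5,182]
    s=least_squares(f,[.505,.366]);print(s.x,s.fun)
E
python3 wf.py
```

```text
[0.5059 0.3639] [ 0.5265  4.353  -0.5116 -4.9162]
```

```bash
cat > s4.py <<'E'
from h import *
O=ori(60,14)
C=np.array([.505,.3647])
robot.line_to([C[0],C[1],.12],O,velocity=.15)
print(robot.line_to([C[0],C[1],.042],O,velocity=.1,f_stop=6),robot.current_tool_pos(),robot.current_contact_force())
fingers.gripper_to(0.0,force=35)
print(robot.current_finger_gap(),robot.current_contact_force())
p=robot.current_tool_pos();r=robot.current_eef_rot();print(p,r)
for n in('wrist','side'): cv2.imwrite(f'pics/e_{n}.png',vision.grab_frame(n)[:,:,::-1])
print(robot.current_time_s(),robot.current_joint_positions())
E
python3 s4.py;python3 -c "
import cv2,numpy as np
s=cv2.imread('pics/e_side.png')
cv2.imwrite('pics/e1.png',np.hstack([cv2.resize(x,None,fx=4,fy=4,interpolation=2) for x in (s[110:220,190:340],)]))"
```

```text
False [0.5055 0.3653 0.0428] [-0.7502 -0.1114 -0.5182]
0.7155590533121596 [-2.4254 -1.2051  5.853 ]
[0.5058 0.3645 0.0431] [ 179.9874   30.0892 -166.0595]
14.35 [-55.2533  26.4855  11.6813 116.3166  41.6049  15.5139  19.7958]
```

View pics/e_wrist.png

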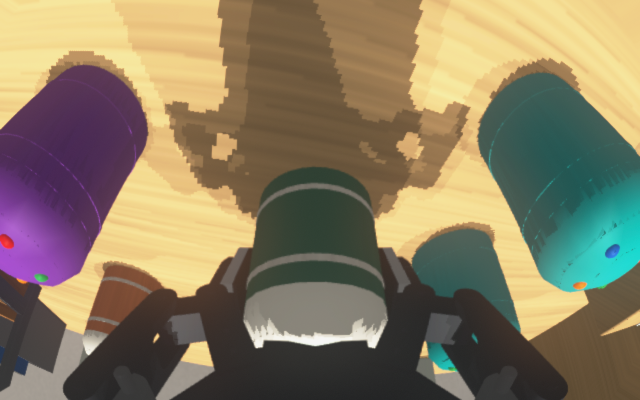

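View pics/e1.png

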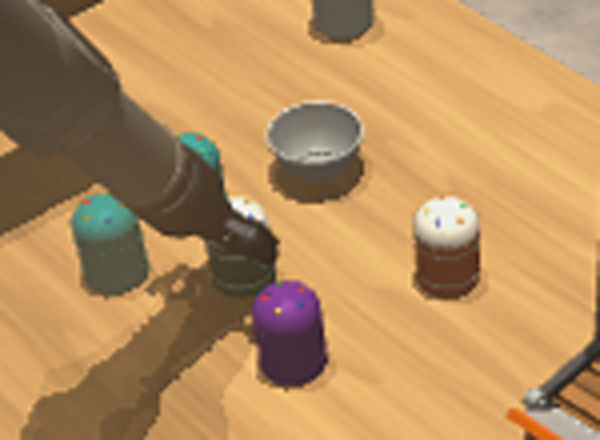

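```bash
cat > s5.py <<'E'
from h import *
robot.line_to([.5055,.3645,.20],ori(60,14),velocity=.1)
print(robot.current_finger_gap(),robot.current_contact_force(),robot.current_joint_positions())
try: robot.line_to(W(-.15,0,.20),ori(60,YAW),velocity=.15)
except robot.PlanningError as e:
    print('plan',e)
p=robot.current_tool_pos();r=robot.current_eef_rot();print(p,r,robot.current_time_s(),robot.current_joint_positions(),robot.current_contact_force())
for n in('wrist','side','top'): cv2.imwrite(f'pics/f_{n}.png',vision.grab_frame(n)[:,:,::-1])
E
python3 s5.py;python3 -c "
import cv2,numpy as np
s=cv2.imread('pics/f_side.png');t=cv2.imread('pics/f_wrist.png')
cv2.imwrite('pics/f1.png',np.hstack([cv2.resize(s[90:290,250:450],(400,400)),cv2.resize(t,(400,250))[:,:].copy() if 0 else cv2.copyMakeBorder(cv2.resize(t,(400,250)),0,150,0,0,0)]))"
```

```text
0.7133665348807915 [ 0.234  -0.1886 -2.1545] [-45.3343  12.8157  -0.608  107.4593  26.4779  36.6972  39.9387]
[ 0.5165 -0.158   0.1999] [ 179.9922   29.9922 -175.2543] 19.7167 [ -8.0207   3.0821  33.6951 119.3641 -29.1174  34.9363 140.6698] [-0.9883 -0.1657 -3.533 ]
```

View pics/f1.png

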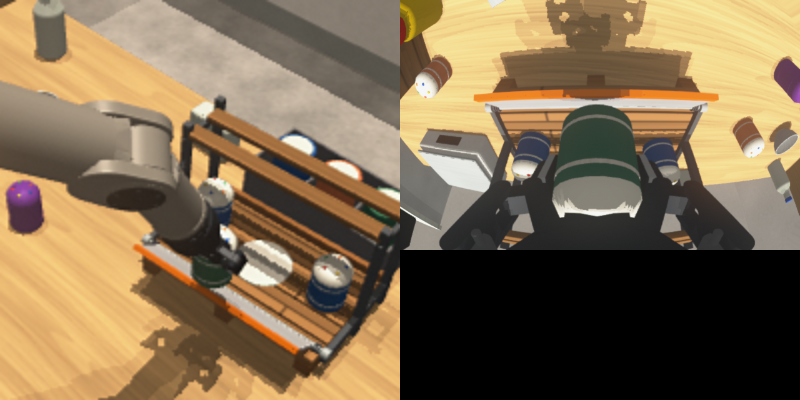

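```bash
cat > s6.py <<'E'
from h import *
O=ori(60,YAW)
robot.line_to(W(-.11,.001,.158),O,velocity=.12)
print(robot.line_to(W(0.001,.001,.100),O,velocity=.1,f_stop=10),robot.current_tool_pos(),robot.current_contact_force())
p=robot.current_tool_pos();r=robot.current_eef_rot();print(p,r,robot.current_time_s(),robot.current_joint_positions())
for n in('wrist','side','top'): cv2.imwrite(f'pics/g_{n}.png',vision.grab_frame(n)[:,:,::-1])
E
python3 s6.py;python3 -c "
import cv2,numpy as np
s=cv2.imread('pics/g_side.png');t=cv2.imread('pics/g_wrist.png')
cv2.imwrite('pics/g1.png',np.hstack([cv2.resize(s[90:290,290:490],(400,400)),cv2.copyMakeBorder(cv2.resize(t,(400,250)),0,150,0,0,0)]))"
```

```text
False [ 0.6666 -0.1455  0.1004] [ 0.2294  0.3177 -2.5708]
[ 0.6666 -0.1455  0.1004] [-179.992    30.0178 -175.3314] 21.9 [ -3.5727  27.03    25.6347 106.4796 -50.32    28.8619 152.1838]
```

View pics/g1.png

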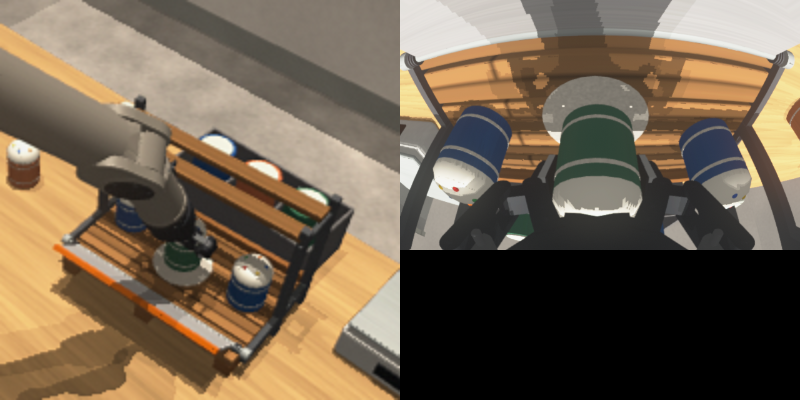

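View pics/g_wrist.png

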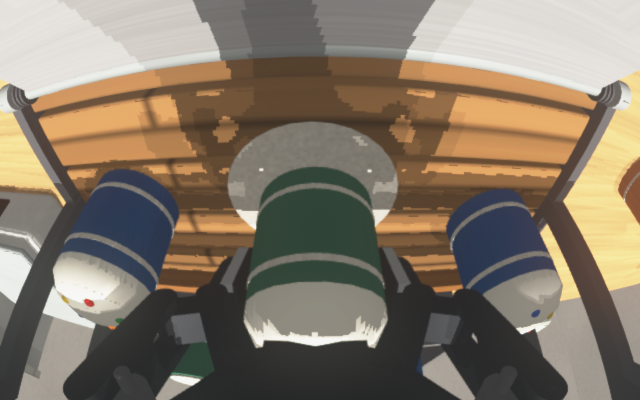

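```bash
python3 - <<'E'
from wf import *
p=np.array([.6666,-.1455,.1004]);r=[-179.992,30.0178,-175.3314]
def f(v):
    q=wproj(np.c_[v[0]+.05*np.cos(th),v[1]+.05*np.sin(th),0*th+.045],p,r);return np.r_[q[:,0].min(),q[:,1].min(),q[:,0].max()]-[228.5,122,398]
s=least_squares(f,[.667,-.145]);print(s.x,s.fun)
def g(v):
    q=wproj(np.c_[v[0]+.031*np.cos(th),v[1]+.031*np.sin(th),0*th+.0573],p,r);return np.r_[q[:,0].min(),q[:,1].min(),q[:,0].max()]-[258,166,372]
s=least_squares(g,[.667,-.145]);print(s.x,s.fun)
E
```

```text
[ 0.6689 -0.1462] [-0.2742  0.1021  0.2754]
[ 0.6669 -0.1453] [ 1.0422 -0.3135 -1.0348]
```

```bash
cat > s7.py <<'E'
from h import *
O=ori(60,YAW)
T=W(.003,.0005,0)
print(robot.line_to([T[0],T[1],.084],O,velocity=.03,f_stop=3),robot.current_tool_pos(),robot.current_contact_force())
robot.pause(.2)
fingers.gripper_to(.78);fingers.gripper_to(1.0)
print(robot.current_tool_pos(),robot.current_contact_force(),robot.current_finger_gap())
p=np.array(robot.current_tool_pos())
d=np.array([-.5*c_,-.5*s_,.866])
robot.line_to(list(p+.12*d),O,velocity=.1,f_stop=6)
print(robot.current_contact_force())
robot.line_to(W(-.2,0,.28),O,velocity=.2)
p=robot.current_tool_pos();r=robot.current_eef_rot();print(p,r,robot.current_time_s(),robot.current_joint_positions())
for n in('wrist','side','top'): cv2.imwrite(f'pics/h_{n}.png',vision.grab_frame(n)[:,:,::-1])
E
python3 s7.py;python3 -c "
import cv2,numpy as np
s=cv2.imread('pics/h_side.png');t=cv2.imread('pics/h_top.png')
cv2.imwrite('pics/h1.png',np.hstack([cv2.resize(s[110:260,300:450],(400,400)),cv2.resize(t[80:230,280:430],(400,400))]))"
```

```text
True [ 0.6685 -0.1452  0.088 ] [-1.2619 -0.2765  3.8548]
[ 0.6665 -0.1445  0.0858] [-0.5878 -1.1226 -1.0208] 0.9996183018005167
[-0.4406  0.6484 -0.7141]
[ 0.4669 -0.1622  0.2794] [ 179.9923   29.9478 -175.2756] 25.5917 [-12.0984  -9.5629  35.6694 116.7699 -12.1097  45.1794 125.8077]
```

View pics/h1.png

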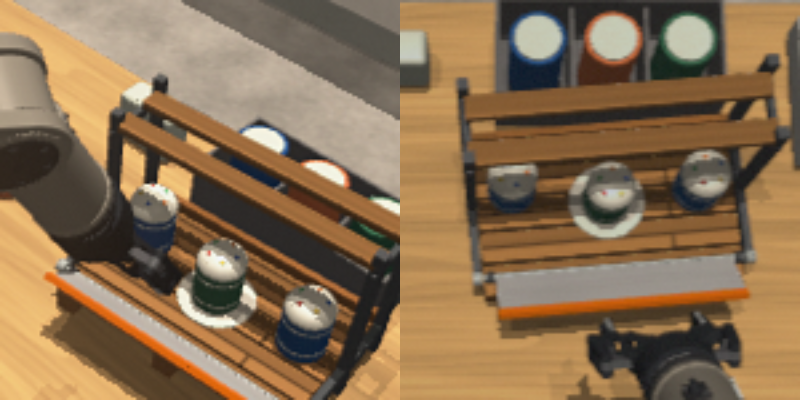

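View pics/h_wrist.png

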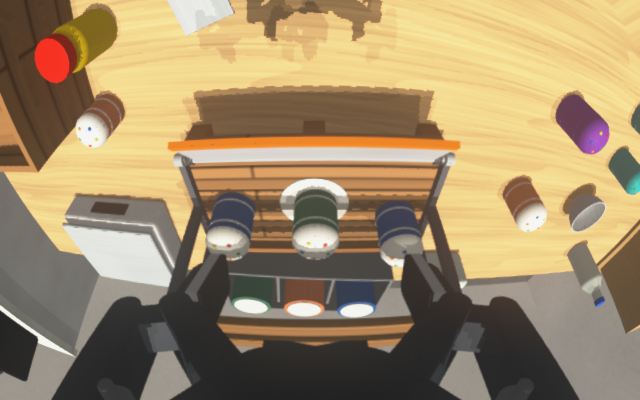

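```bash
cat > s8.py <<'E'
from h import *
O=ori(60,YAW)
fingers.gripper_to(0.0)
robot.line_to(W(-.2,0,.2),O,velocity=.2)
robot.line_to(W(-.198,0,.093),O,velocity=.12,f_stop=6)
print(robot.current_tool_pos(),robot.current_contact_force(),robot.current_joint_positions())
for n in('side','wrist'): cv2.imwrite(f'pics/i_{n}.png',vision.grab_frame(n)[:,:,::-1])
print(robot.current_time_s())
E
python3 s8.py;python3 -c "
import cv2,numpy as np
s=cv2.imread('pics/i_side.png');t=cv2.imread('pics/i_wrist.png')
cv2.imwrite('pics/i1.png',np.hstack([cv2.resize(s[130:280,290:440],(400,400)),cv2.copyMakeBorder(cv2.resize(t,(400,250)),0,150,0,0,0)]))"
```

```text
Traceback (most recent call last):
  File "s8.py", line 5, in <module>
    robot.line_to(W(-.198,0,.093),O,velocity=.12,f_stop=6)
    ~~~~~~~~~~~~~^^^^^^^^^^^^^^^^^^^^^^^^^^^^^^^^^^^^^^^^^
station.PlanningError: the arm cannot follow that straight line within its joint ranges
[ WARN:0@0.026] global loadsave.cpp:275 findDecoder imread_('pics/i_side.png'): can't open/read file: check file path/integrity
[ WARN:0@0.026] global loadsave.cpp:275 findDecoder imread_('pics/i_wrist.png'): can't open/read file: check file path/integrity
Traceback (most recent call last):
TypeError: 'NoneType' object is not subscriptable
```

```bash
sed -i 's/^O=.*/O=ori(75,YAW)/; s/^robot.line_to(W(-.2,0,.2).*/robot.line_to(W(-.19,0,.2),O,velocity=.15)/; s/W(-.198,0,.093)/W(-.188,0,.096)/' s8.py
python3 s8.py;python3 -c "
import cv2,numpy as np
s=cv2.imread('pics/i_side.png');t=cv2.imread('pics/i_wrist.png')
cv2.imwrite('pics/i1.png',np.hstack([cv2.resize(s[130:280,290:440],(400,400)),cv2.copyMakeBorder(cv2.resize(t,(400,250)),0,150,0,0,0)]))"
```

```text
[ 0.479  -0.162   0.0967] [0.374  0.1319 0.3578] [ -9.6637  15.3302  36.1536 119.0464 -26.9588  38.0562 139.025 ]
28.8167
```

View pics/i1.png

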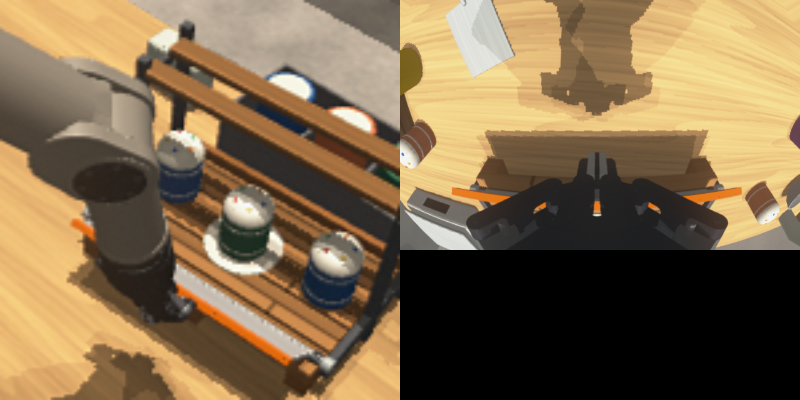

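Fingertips are in front of and below the orange edge. Push inward.

```bash
cat > s9.py <<'E'
from h import *
O=ori(75,YAW)
for x,z in((-.15,.100),(-.125,.110),(-.108,.116)):
    r=robot.line_to(W(x,0,z),O,velocity=.08,f_stop=22)
    print(r,robot.current_tool_pos(),robot.current_contact_force())
    if r: break
robot.line_to(W(-.19,0,.13),O,velocity=.15)
robot.line_to(W(-.2,0,.3),O,velocity=.25)
robot.pause(.3)
for n in('side','wrist','top'): cv2.imwrite(f'pics/j_{n}.png',vision.grab_frame(n)[:,:,::-1])
print(robot.current_time_s(),robot.current_contact_force())
E
python3 s9.py;python3 -c "
import cv2,numpy as np
s=cv2.imread('pics/j_side.png');t=cv2.imread('pics/j_top.png')
cv2.imwrite('pics/j1.png',np.hstack([cv2.resize(s[110:260,300:450],(400,400)),cv2.resize(t[80:230,280:430],(400,400))]))"
```

```text
False [ 0.5157 -0.1583  0.0992] [-3.9585 -0.1432 -0.0271]
False [ 0.5423 -0.1563  0.1105] [-1.0877 -0.4334 -0.8406]
False [ 0.5583 -0.155   0.116 ] [-0.6875  0.0743  0.3694]
32.2917 [-0.0702  0.2724 -0.4325]
```

View pics/j1.png

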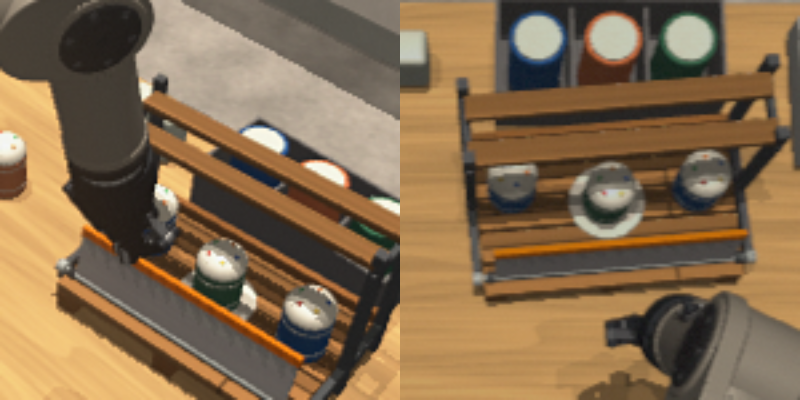

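View pics/j_wrist.png

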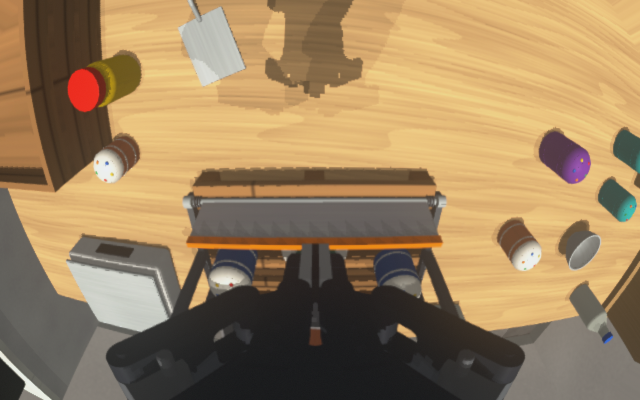

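View pics/j_top.png

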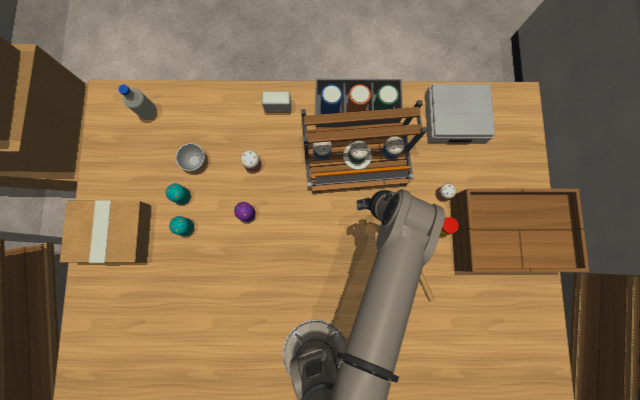

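The flap is back at its shut position, the cake stands inside the disc and the other objects haven't moved. The arm is clear of everything, so I'm handing the job in.

```bash
python3 -c "
from h import *
print(workorder.close_job(), robot.current_time_s())"
```

```text
the job is handed in; nothing more can be done
the job is handed in; nothing more can be done
```

The job is done and handed in at about 32 s of the 72 s allowed. I pulled the flap open from inside with shut fingers and picked the green-wrapped cake with the tool tilted to clear the shelf. I set it on the white disc, stopping at about 3 N of contact, and pushed the flap back up until it snapped shut.

**Last checks:**
- **Cake:** the pictures show it upright between the blue cakes, with the disc's rim visible on the sides the shelf does not hide. Just before setting it down, the wrist camera put its centre about 2 mm from the disc's, and I corrected for that.
- **Flap:** in the last top picture the orange edge is back where it was at the start.
- **Forces and surroundings:** every contact force I read stayed under 7 N, and the arm was touching nothing at the end. No other object looks moved.

**Disagreements:**
- The side camera placed things 4–5 mm further to the left than the top camera. I used values in between, well within the 19 mm of room on the disc.
- One planned straight line for closing the flap was outside the joint ranges and was refused without moving, so I used a steeper tool angle instead.

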